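# Scrape the chips into the scrap bin and close it

## Robot

A 6-joint arm with a two-finger parallel gripper is mounted at the origin on the work surface. World frame = base frame: x ahead of the robot, y to its left, z up, the work surface at z = 0. Lengths are in m, angles in rad, forces in N, time in s.
With the tool pointing down it reaches from about 0.35 to 0.975 m from the base axis. Payload 4.9 kg.
Tool frame: the origin (TCP) lies between the finger pads; the fingertips stand 25 mm ahead of it and the grasp point (between the pads) lies 6 mm ahead of it (ctrl.tip_reach is the distance from the TCP to the fingertips, in m); z points along the fingers, y is the direction in which the jaws open and shut (so a half turn about z gives the same grasp; the last joint's range is limited). The gripper opens to 85 mm and grips with 20 to 120 N. Pads are 22 mm wide; open, the fingers measure 114 mm over their backs; the gripper's body (76 mm by 85 mm) begins 54 mm behind the grasp point. The pads swing forward as they close: fully open they stand 13 mm farther back than shut.
Start: joints at [-1.287, 0.053, 1.613, -0, 1.476, -0.119], TCP at [0.245, -0.575, 0.227] pointing down, gripper open.
Joint ranges: [-3.01, 3.01], [-1.01, 2.22], [0.06, 2.58], [-1.02, 4.17], [0.09, 2.62], [-3.14, 3.14]. Speed limits (rad/s): [2.57, 2.57, 3.14, 3.14, 3.14, 3.14].

## Interface

Orientations are given as a rotation vector (axis times angle).
In Python, from station import get_obs, get_image, camera_params, order, ctrl gives the robot as it stands.
- The arm moves only by the tool move_arm, never from a script. Its argument "deltas" is one flat list of numbers, 5 for each row, row after row: the opening, from -1 (shut) to 1 (fully open), so that 0 is half open, then the shift along the tool's x, y, z in m, then the turn about the tool's z in degrees. In form: [fingers, tx, ty, tz, turn, fingers, tx, ty, tz, turn, ...]. A call has 1 to 10 rows; each row is the pose to reach, as a shift and turn from the pose measured when the call began, along the tool's axes at that moment; what a row does not reach only later rows make up. A row lasts 1/10 s, in which the tool goes at most 50 mm and 8.59 degrees, less where a joint would pass 70% of its speed; a pose out of reach is approached as far as the arm can. A call with a gripper value outside its range is refused whole. The fingers move at their own pace and stop on an object; "force" is the grip in N (left out, the last holds). Time passes only in rows, so rows that repeat a pose let the fingers close. It gives the time, the measured TCP pose, the force and the opening at its end, in the units of the state.
- get_obs(): the state, without advancing time (a new reading comes with each control period).
- get_image(name): name is "scene" or "top" or "wrist"; returns the picture (420x560x3 uint8, red, green, blue); there is no depth.
- camera_params(name): a dict with "camera_matrix" (3x3 intrinsics, pixels), "extrinsics" (4x4, takes a point from camera to world coordinates); the wrist camera has in their place "tool_from_camera" (4x4, takes a point from camera to tool coordinates, whose origin is the TCP and whose axes are the flange's). Camera axes: x right, y up, looking along -z (the intrinsics and any distortion apply to the point x, -y, -z); pixel columns grow to the right and rows downward; lengths in m; the calibration is good to about 2 mm. A picture is of the moment at which its call begins: read the wrist's pose just before it. camera_params takes no time and is no camera call.
- order.finish_job(): hands the job in, once; it reports no verdict.
The state is a dict: "t": time; "q": joint angles; "dq": joint speeds; "effort": joint torques, N m; "tool_pos": TCP position; "tool_rot": TCP orientation; "contact_force": force on the tool from outside, world axes, zero at the start; "wrist_torque": the same for the moment, N m; "opening": finger opening in m.
Only numpy, scipy, OpenCV 4.12 (cv2) and the standard library are available. Lean on these libraries where they do the work, as an engineer would, in place of code of your own. Each camera call takes 0.05 s, during which the arm holds its last target. There are 200 camera calls.

## Task

Using the scraper block, and without touching the chips with the fingers, sweep all four metal chips off the steel plate into the scrap bin at its end, and stand the scraper upright back on the bench. Then set the red cover on the bin, without dropping it, so that it sits fully seated and level on the rim. Leave everything else on the bench where it is.

Things in the scene. Friction and masses are not known exactly. Their poses are not given: they have to be found in the camera images.
- station: Fixed block 160 x 280 x 60 mm (its x, y, z), origin centre of underside. From y -140 to +30 mm its top is a bare flat steel plate (blue sides) where four chips lie. From y +30 to +140 mm it is an open scrap bin with yellow walls and a dark floor, its rim flush with the plate, so chips slid along +y off the plate fall in. The plate's edge forms the bin's -y rim.
- mouth (a point): Centre of the bin's opening at rim height (station x 0, y +79 mm, z 60 mm); axes as station. Opening 132 mm in x by 98 mm in y, 52 mm deep; walls 14 mm thick at the sides, 12 mm at the +y end.
- cover: Loose red bin cover, 0.35 kg (varies), right side up on the bench; origin centre of underside. From below: dark plug 126 x 92 mm (x by y; lowest 4 mm 120 x 86), 10 mm deep; red flange 148 x 114 x 5 mm; upright black bar handle on the middle, 70 mm long in x, 16 mm thick in y, from 15 to 60 mm above the origin.
- cover_seat (a point): Centre of the flange's underside, 10 mm above the cover's origin; meets mouth when seated. The plug then lies in the opening with 3 mm to spare each side, cover x along station x (either way round), and the flange rests on the rim.
- scraper: Loose scraper block standing on the bench, about 0.2 kg, 70 mm high. Origin at the centre of its underside, z up. Black rubber foot 100 mm in x, 28 mm in y, 18 mm high; orange grip above it 92 mm in x, 24 mm thick in y, from 18 to 70 mm high. The long x side does the pushing.
- chip1: Loose metal chip lying on the station's plate, brass, 18 x 14 x 10 mm (z last), origin at the centre of its underside.
- chip2: Loose metal chip lying on the station's plate, copper, 16 x 16 x 9 mm (z last), origin at the centre of its underside.
- chip3: Loose metal chip lying on the station's plate, brass, 22 x 12 x 10 mm (z last), origin at the centre of its underside.
- chip4: Loose metal chip lying on the station's plate, copper, 14 x 12 x 9 mm (z last), origin at the centre of its underside.
- screw_tin: Bystander, not to be disturbed: open aluminium cup, 72 mm wide, 75 mm high; origin at its centre, on the bench.
- tape: Bystander, not to be disturbed: blue tape roll lying flat, 90 mm wide, 24 mm high; origin at its centre, on the bench.
- paint_tin: Bystander, not to be disturbed: green can, 84 mm wide, 100 mm high; origin at its centre, on the bench.
- glue: Bystander, not to be disturbed: yellow bottle, 56 mm wide, 160 mm high; origin at its centre, on the bench.
- wrench: Bystander, not to be disturbed: steel wrench lying flat on the robot's side of the station; origin on its underside.
- screwdriver: Bystander, not to be disturbed: screwdriver lying beyond the station; origin on its underside.
- hammer: Bystander, not to be disturbed: hammer with a wooden handle lying at the left (+y); origin on its underside.
Mind the look-alikes: they are no part of the job. Of the things that look like the scraper, take the one that is farthest from the robot's base at the start. Leave any yellow look-alike of the cover alone.

How it is judged:
On the way, in this order (a step that is already met when the one before it is completed fails the run):
1. the scraper pushes a chip ((contact force between scraper and chip1 above 0.02 N or contact force between scraper and chip2 above 0.02 N or contact force between scraper and chip3 above 0.02 N or contact force between scraper and chip4 above 0.02 N)).
2. all four chips lie in the bin, below its rim (z of each of chip1, chip2, chip3, chip4 in the frame of mouth below -0.015 m and x of chip1 in the frame of mouth between -0.068 and 0.068 m and y of chip1 in the frame of mouth between -0.051 and 0.051 m and x of chip2 in the frame of mouth between -0.068 and 0.068 m and y of chip2 in the frame of mouth between -0.051 and 0.051 m and x of chip3 in the frame of mouth between -0.068 and 0.068 m and y of chip3 in the frame of mouth between -0.051 and 0.051 m and x of chip4 in the frame of mouth between -0.068 and 0.068 m and y of chip4 in the frame of mouth between -0.051 and 0.051 m), for 0.2 s.
3. the cover sits seated and level on the bin's rim (z of cover_seat in the frame of mouth between -0.003 and 0.003 m and horizontal distance between cover_seat and mouth below 0.007 m and angle between cover's own z axis and vertical below 0.025 rad and angle between the x axis of cover and the x axis of station, either way round below 0.1 rad), for 0.2 s.
At the end, for the whole second after the job is handed in: All four chips are in the bin, 15 mm or more below its rim; the cover is seated: flange within 3 mm of the rim, 7 mm of centred, level to 0.025 rad, square to 0.1 rad; the scraper stands upright (0.1 rad) on the bench; cover, scraper and chips at rest (all of step 2 and all of step 3 and angle between scraper's own z axis and vertical below 0.1 rad and height (world z) of scraper between -0.01 and 0.01 m and linear speed of each of cover, scraper, chip1, chip2, chip3, chip4 below 0.02 m/s); the robot touches nothing.
It fails at once if a bystander is moved more than 30 mm (distance of any of screw_tin, tape, paint_tin, glue, wrench, screwdriver, hammer from where it was at the start of the episode above 0.03 m).
It fails at once if the fingers touch a chip (contact force between the fingers and chip1 above 0.3 N or contact force between the fingers and chip2 above 0.3 N or contact force between the fingers and chip3 above 0.3 N or contact force between the fingers and chip4 above 0.3 N).
It fails at once if the cover is dropped (falls free faster than 0.5 m/s) (linear speed of cover above 0.5 m/s and contact force between the fingers and cover below 0.05 N).
It also fails if it takes over 61 s, if anything falls off the work surface, if the arm or the gripper's body presses on something with over 40 N, if the wrist force passes 120 N, or if a joint passes its speed limit or range.

## Working session

There is one attempt and no reset: what is moved stays moved. The work goes in short steps, Python scripts to look and compute and a tool call to move; the robot and the scene stay as the last step left them, time stands still between calls to the robot, and variables do not carry over. Pictures are saved under pics/ and viewed, about 8 in all and at most 12, crops included, and the job is handed in when it is done.

Besides the shell and the picture viewer there is one more tool, called after "Request:" by a JSON object that holds its "method" and its "body". move_arm: Moves the arm, as the interface text tells. Its arguments: {"type":"object","properties":{"deltas":{"type":"array"},"force":{"type":"number"}},"required":["deltas"]}

```bash
ls; mkdir -p pics
cat > h.py <<'E'
import numpy as np, cv2
from scipy.spatial.transform import Rotation as R
from station import get_obs, get_image, camera_params, order, ctrl
def save(img,n,box=None,scale=1):
    if box: img=img[box[1]:box[3],box[0]:box[2]]
    img=cv2.resize(img,None,fx=scale,fy=scale,interpolation=cv2.INTER_CUBIC)
    cv2.imwrite(f'pics/{n}.png',img[:,:,::-1])
def ext(name,obs=None):
    p=camera_params(name);K=np.array(p['camera_matrix'])
    if name=='wrist':
        T=np.eye(4);T[:3,:3]=R.from_rotvec(obs['tool_rot']).as_matrix();T[:3,3]=obs['tool_pos']
        return K,T@np.array(p['tool_from_camera']),p
    return K,np.array(p['extrinsics']),p
def px2w(name,uv,z,obs=None):
    K,E,p=ext(name,obs);uv=np.atleast_2d(np.array(uv,float));z=np.broadcast_to(z,len(uv))
    d=np.array(p.get('distortion',np.zeros(5)),float)
    n=cv2.undistortPoints(uv[:,None],K,d)[:,0]
    r=np.c_[n[:,0],-n[:,1],-np.ones(len(n))]@E[:3,:3].T
    s=(z-E[2,3])/r[:,2]
    return E[:3,3]+r*s[:,None]
E
python3 - <<'E'
from h import *
o=get_obs();print(o);print({k:camera_params(k) for k in('top','wrist')})
a=get_image('top');np.save('top.npy',a);b=get_image('scene');np.save('scene.npy',b)
save(a,'top1',scale=1.42);save(b,'scene1',scale=1.42)
E
```

```text
pics
{'t': 0.0, 'q': array([-1.28696284e+00,  5.33663621e-02,  1.61431512e+00, -3.69471862e-05,
        1.47596069e+00, -1.18954408e-01]), 'dq': array([-0.00112694,  0.00068926, -0.00066593, -0.00066952, -0.00014   ,
       -0.00154963]), 'effort': array([-1.88830505e-03, -3.93682981e+01, -3.70181465e+01, -3.01533046e-04,
        6.99072421e-03,  4.01683764e-06]), 'tool_pos': array([ 0.24482928, -0.57436478,  0.2257445 ]), 'tool_rot': array([-3.07609752e+00, -6.28026878e-01,  3.22467724e-04]), 'contact_force': array([-0.29424064,  0.86943726,  0.64920178]), 'wrist_torque': array([ 0.00299747, -0.01685009,  0.00616355]), 'opening': 0.0854728808358554}
{'top': {'camera_matrix': array([[439.11230782,   0.        , 272.83037919],
       [  0.        , 439.11230782, 203.31854714],
       [  0.        ,   0.        ,   1.        ]]), 'extrinsics': array([[-1.46355562e-02,  9.81866119e-01, -1.89009851e-01,
         2.65762949e-01],
       [-9.99892386e-01, -1.45623922e-02,  1.77589524e-03,
         6.43440192e-03],
       [-1.00874421e-03,  1.89015502e-01,  9.81973585e-01,
         1.39980595e+00],
       [ 0.00000000e+00,  0.00000000e+00,  0.00000000e+00,
         1.00000000e+00]])}, 'wrist': {'camera_matrix': array([[317.39335349,   0.        , 287.70178067],
       [  0.        , 317.39335349, 207.61131765],
       [  0.        ,   0.        ,   1.        ]]), 'tool_from_camera': array([[-8.03352815e-04,  9.62197905e-01,  2.72350044e-01,
         6.99162744e-02],
       [ 9.99998599e-01,  3.73066950e-04,  1.63167754e-03,
         7.73042614e-04],
       [ 1.46839191e-03,  2.72350974e-01, -9.62196857e-01,
        -1.46406379e-01],
       [ 0.00000000e+00,  0.00000000e+00,  0.00000000e+00,
         1.00000000e+00]])}}
```

View pics/top1.png

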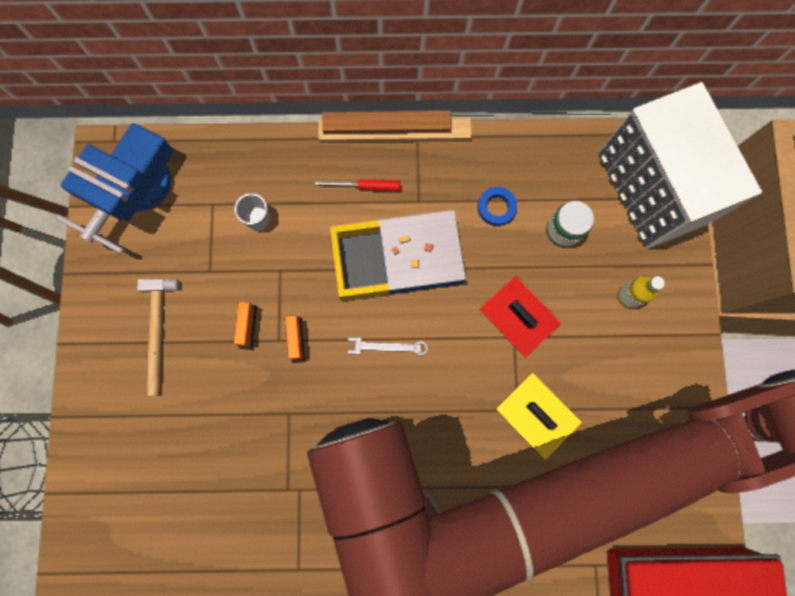

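View pics/scene1.png

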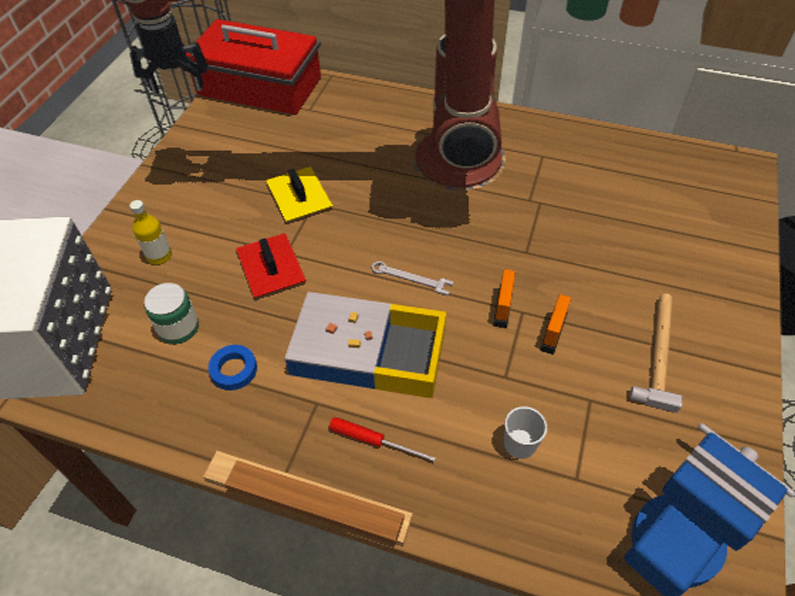

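The top view shows the station with its bin to the left (about (340–466, 211–298)) and chips on the plate near (395–430, 238–265). The two scrapers are at (245,325) and (294,338), and the red cover is at (521,315). I'll measure all of them by colour.

```bash
cat > m1.py <<'E'
from h import *
a=np.load('top.npy');hsv=cv2.cvtColor(a,cv2.COLOR_RGB2HSV)
s=1.42
def rect(mask,box,z,name):
    m=np.zeros(mask.shape,np.uint8);x0,y0,x1,y1=[int(v/s) for v in box];m[y0:y1,x0:x1]=mask[y0:y1,x0:x1]*255
    cs,_=cv2.findContours(m,cv2.RETR_EXTERNAL,cv2.CHAIN_APPROX_NONE)
    for c in cs:
        if cv2.contourArea(c)<4: continue
        w=px2w('top',c[:,0].astype(float),z)[:,:2]
        r=cv2.minAreaRect((w*1000).astype(np.float32));print(name,np.round(r[0],1),np.round(r[1],1),round(r[2],1),len(c))
H,S,V=[hsv[:,:,i].astype(int) for i in range(3)]
org=(H>=6)&(H<17)&(S>200)&(V>150)
rect(org,(225,290,265,360),.07,'scrA');rect(org,(275,305,310,370),.07,'scrB')
red=((H<6)|(H>174))&(S>190)&(V>130)
rect(red,(470,265,570,365),.015,'cover')
rect((V<60),(495,290,550,340),.06,'handle')
yel=(H>=22)&(H<32)&(S>190)&(V>120)
rect(yel,(320,200,400,305),.06,'binyel')
rect((S<45)&(V>140),(375,205,470,300),.06,'plate')
rect((S>80)&(V>110),(388,225,445,275),.065,'chip')
E
python3 m1.py
```

```text
scrA [463.3 309. ] [69.5 17.7] 9.3 55
scrB [420.6 199.3] [85.8  4.8] 3.6 57
cover [ 466.5 -292.3] [147.3 113.6] 41.1 119
handle [ 463.1 -287.7] [64.4 20.1] 42.6 41
binyel [593.3  67.7] [161.5 106.3] 7.0 216
plate [611.8 -72.7] [158.9 171. ] 7.1 198
chip [580.  -56.6] [12.5 19.3] 88.7 16
chip [610.3 -13.2] [12.9 11.3] 26.4 11
chip [616.5 -87.3] [15.7 16.2] 88.4 16
chip [635.2 -34.3] [22. 13.] 89.1 17
```

Request:
{"method": "move_arm", "body": {"deltas": [1,0.31,-0.17,-0.03,-18,1,0.31,-0.17,-0.03,-18,1,0.31,-0.17,-0.03,-18,1,0.31,-0.17,-0.03,-18,1,0.31,-0.17,-0.03,-18,1,0.31,-0.17,-0.03,-18,1,0.31,-0.17,-0.03,-18,1,0.31,-0.17,-0.03,-18,1,0.31,-0.17,-0.03,-18]}}

```text
t: 1.0
tool_pos: [0.4639, -0.2954, 0.256]
tool_rot: [-2.938, -1.106, 0.001]
contact_force: [-1.0, -0.2, -0.1]
opening: 0.0856
```

```bash
cat >> h.py <<'E'
def yaw(o):
    M=R.from_rotvec(o['tool_rot']).as_matrix();return np.degrees(np.arctan2(M[1,0],M[0,0]))
def plan(o,xyz,yw,half=True):
    M=R.from_rotvec(o['tool_rot']).as_matrix();d=M.T@(np.array(xyz)-o['tool_pos'])
    t=-(yw-yaw(o));t=(t+90)%180-90 if half else (t+180)%360-180
    print('delta',np.round(d,4),'turn',round(t,2),'rows',np.ceil(max(np.linalg.norm(d)/.05,abs(t)/8.59))+1)
def look(n):
    o=get_obs();a=get_image('wrist');np.savez(f'{n}.npz',a=a,**{k:o[k] for k in('tool_pos','tool_rot')});return o,a
def seg(n,f,z,minA=30,box=(0,0,560,420)):
    L=np.load(n+'.npz');o={k:L[k] for k in('tool_pos','tool_rot')}
    h=cv2.cvtColor(L['a'],cv2.COLOR_RGB2HSV).astype(int);m0=f(*[h[:,:,i] for i in range(3)]).astype(np.uint8)*255
    m=np.zeros_like(m0);x0,y0,x1,y1=box;m[y0:y1,x0:x1]=m0[y0:y1,x0:x1]
    m=cv2.morphologyEx(m,cv2.MORPH_OPEN,np.ones((2,2)))
    for c in cv2.findContours(m,cv2.RETR_EXTERNAL,cv2.CHAIN_APPROX_NONE)[0]:
        if cv2.contourArea(c)<minA: continue
        w=px2w('wrist',c[:,0].astype(float),z,o)[:,:2]*1000
        r=cv2.minAreaRect(w.astype(np.float32));b=cv2.boxPoints(r);e=b[1]-b[0],b[2]-b[1];e=max(e,key=np.linalg.norm)
        print(np.round(r[0],1),'size',np.round(sorted(r[1]),1),'long axis yaw',round((np.degrees(np.arctan2(e[1],e[0]))+90)%180-90,1),'px',c[:,0].mean(0).round())
RED=lambda H,S,V:((H<6)|(H>174))&(S>190)&(V>110)
ORG=lambda H,S,V:(H>=6)&(H<17)&(S>200)&(V>130)
YEL=lambda H,S,V:(H>=22)&(H<32)&(S>190)&(V>110)
WHT=lambda H,S,V:(S<45)&(V>130)
BLK=lambda H,S,V:V<60
E
python3 - <<'E'
from h import *
o,a=look('w1');print(o['t'],o['tool_pos'],yaw(o))
save(a,'w1');print('red');seg('w1',RED,.015,500);print('blk');seg('w1',BLK,.06,100)
plan(o,(.463,.309,.24),-7);plan(o,(.61,-.06,.28),7)
E
```

```text
1.0 [ 0.46392036 -0.29541415  0.25596535] 41.246275941243134
red
[ 467.7 -296.6] size [113.2 146.7] long axis yaw 41.1 px [290. 171.]
blk
[ 297.1 -423.5] size [240.8 771.8] long axis yaw -48.5 px [281. 356.]
[ 451.3 -310.6] size [14.6 25.3] long axis yaw 41.7 px [292. 202.]
delta [ 0.3978 -0.455   0.0171] turn 48.25 rows 14.0
delta [ 0.2651 -0.0807 -0.0238] turn 34.25 rows 7.0
```

View pics/w1.png

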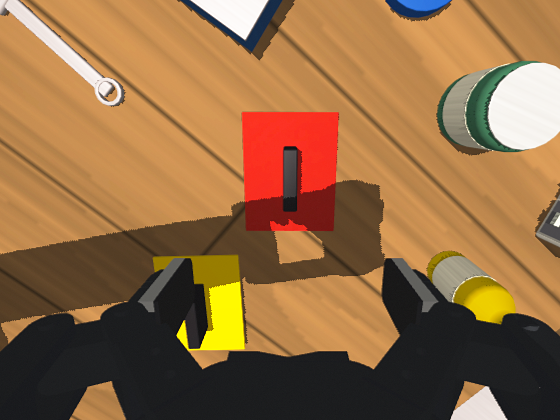

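The wrist view shows the red cover centred at px (290,171), measured at (0.4675, -0.2965) with yaw 41.1°. Its size fits (113×147). Next I'll look at the station.

Request:
{"method": "move_arm", "body": {"deltas": [1,0.265,-0.08,-0.024,34,1,0.265,-0.08,-0.024,34,1,0.265,-0.08,-0.024,34,1,0.265,-0.08,-0.024,34,1,0.265,-0.08,-0.024,34,1,0.265,-0.08,-0.024,34,1,0.265,-0.08,-0.024,34]}}

```text
t: 1.75
tool_pos: [0.6117, -0.0598, 0.2798]
tool_rot: [-3.132, -0.2, 0.001]
contact_force: [-0.1, -0.8, 0.1]
opening: 0.0854
```

Run:
```python
from h import *
o,a=look('w2');print(o['t'],o['tool_pos'],yaw(o))
save(a,'w2');print('white');seg('w2',WHT,.06,1500);print('yel');seg('w2',YEL,.06,1500)
print('chips');seg('w2',lambda H,S,V:(S>80)&(V>110),.07,30,(150,60,420,300))
plan(o,(.463,.309,.24),-7)
```

```text
1.75 [ 0.61174215 -0.05982274  0.27981879] 7.297786136166446
white
[608.1 -42.6] size [158.9 236.8] long axis yaw -82.8 px [259. 166.]
yel
[594.6  63.1] size [109.7 159.2] long axis yaw 7.2 px [169. 172.]
chips
[ 492.3 -179.8] size [29.3 39.3] long axis yaw 8.9 px [374. 290.]
[ 532.5 -222.5] size [19.4 28.5] long axis yaw 13.7 px [415. 261.]
[ 560.  -149.6] size [47.2 57.4] long axis yaw -12.4 px [362. 241.]
[ 562.8 -213.9] size [28.1 66.9] long axis yaw -13.2 px [408. 236.]
[578.7 -59.6] size [14.7 18.3] long axis yaw 1.9 px [284. 209.]
[609.6 -17.7] size [12.4 14.7] long axis yaw 32.3 px [251. 178.]
[635.1 -37.3] size [12.2 22.4] long axis yaw -82.7 px [271. 158.]
[540.7   2.2] size [172.2 195.7] long axis yaw 86.6 px [206. 237.]
[698.9 -53.7] size [107.7 300.7] long axis yaw -89.5 px [298.  97.]
delta [-0.1007 -0.3846  0.0411] turn 14.3 rows 9.0
```

View pics/w2.png

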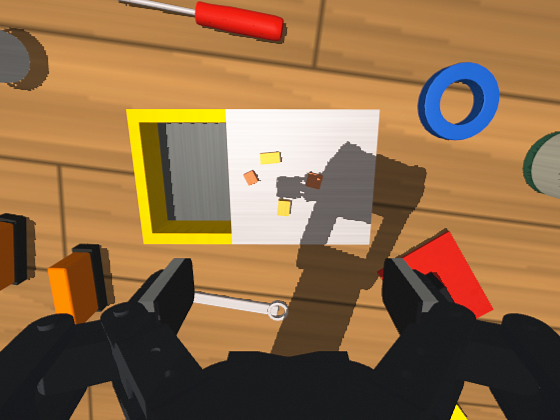

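The view shows the bin rim at yaw 7.2° with its outer size as expected (110×159), and the chips within ±32 mm of the plate's centre line. That puts the mouth at about (0.595, 0.057). Next is the far scraper.

Request:
{"method": "move_arm", "body": {"deltas": [1,-0.1,-0.385,0.04,14,1,-0.1,-0.385,0.04,14,1,-0.1,-0.385,0.04,14,1,-0.1,-0.385,0.04,14,1,-0.1,-0.385,0.04,14,1,-0.1,-0.385,0.04,14,1,-0.1,-0.385,0.04,14,1,-0.1,-0.385,0.04,14,1,-0.1,-0.385,0.04,14]}}

```text
t: 2.7
tool_pos: [0.4611, 0.3096, 0.2389]
tool_rot: [-3.135, 0.181, 0.008]
contact_force: [0.4, -1.1, 0.1]
opening: 0.0853
```

Run:
```python
from h import *
o,a=look('w3');print(o['t'],o['tool_pos'],yaw(o))
save(a,'w3');print('org');seg('w3',ORG,.07,200);print('blk');seg('w3',BLK,.018,200,(0,0,560,260))
```

```text
2.7 [0.4611437  0.30956182 0.23891632] -6.601616180803675
org
[467.3 315.4] size [22.6 26.9] long axis yaw -4.7 px [282. 183.]
[436.8 212.6] size [30.7 77.4] long axis yaw 6.6 px [383. 199.]
blk
[421.9 216. ] size [ 30. 104.] long axis yaw -3.2 px [367. 194.]
```

View pics/w3.png

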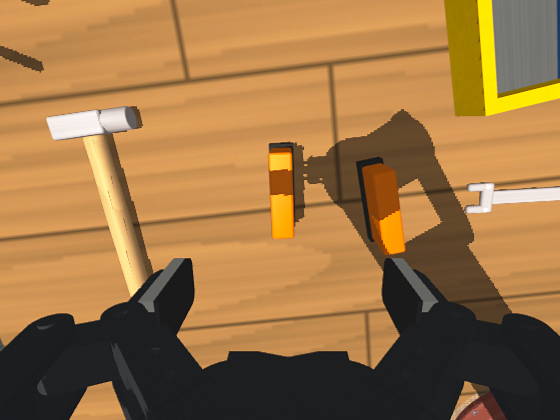

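The far scraper stands at px (282,190). Its shadow split the mask, so I'll loosen the threshold.

Run:
```python
from h import *
seg('w3',lambda H,S,V:(H>=5)&(H<19)&(S>215)&(V>60),.07,200,(255,140,310,250))
L=np.load('w3.npz');o={k:L[k] for k in('tool_pos','tool_rot')}
print(px2w('wrist',[(269,153),(293,153),(272,237),(295,237)],.07,o))
print(px2w('wrist',[(270,143),(293,143)],.018,o))
print(get_obs()['tool_pos'],R.from_rotvec(get_obs()['tool_rot']).as_matrix().round(4))
```

```text
[444.8 316.8] size [22.7 72.1] long axis yaw -4.2 px [287. 199.]
[[0.49880298 0.32406546 0.07      ]
 [0.4960732  0.30060493 0.07      ]
 [0.41077063 0.332577   0.07      ]
 [0.40796044 0.30832435 0.07      ]]
[[0.5044397  0.32522663 0.018     ]
 [0.50141664 0.29925749 0.018     ]]
[0.46246467 0.30758229 0.23930913] [[ 9.931e-01 -1.168e-01 -3.700e-03]
 [-1.168e-01 -9.932e-01  1.000e-04]
 [-3.700e-03  3.000e-04 -1.000e+00]]
```

Request:
{"method": "move_arm", "body": {"deltas": [1,-0.01,-0.008,0.05,-1.6,1,-0.01,-0.008,0.1,-1.6,1,-0.01,-0.008,0.15,-1.6,1,-0.01,-0.008,0.185,-1.6,1,-0.01,-0.008,0.185,-1.6,1,-0.01,-0.008,0.185,-1.6]}}

```text
t: 3.35
tool_pos: [0.4538, 0.3149, 0.0546]
tool_rot: [3.137, -0.145, -0.007]
contact_force: [1.3, -0.6, 0.4]
opening: 0.0849
```

Request:
{"method": "move_arm", "body": {"deltas": [-1,0,0,0,0,-1,0,0,0,0,-1,0,0,0,0,-1,0,0,0,0,-1,0,0,0,0,-1,0,0,0,0,-1,0,0,0,0,-1,0,0,0,0], "force": 70}}

```text
t: 4.15
tool_pos: [0.4548, 0.3157, 0.0562]
tool_rot: [-3.138, 0.144, 0.003]
contact_force: [0.5, 1.5, 5.4]
opening: 0.0221
```

Run:
```python
from h import *
o=get_obs();print(o['tool_pos'],yaw(o),o['opening'],o['contact_force'])
plan(o,(.4535,.3165,.2),-5)
```

```text
[0.45476737 0.31569886 0.05616914] -5.2581065036842665 0.02210489123795108 [0.51399568 1.54954703 5.36707064]
delta [-0.0016 -0.0008 -0.1438] turn -0.26 rows 4.0
```

Request:
{"method": "move_arm", "body": {"deltas": [-1,0,0,-0.05,0,-1,0,0,-0.1,0,-1,0,0,-0.145,0,-1,0.02,0.043,-0.145,-3,-1,0.04,0.086,-0.145,-6,-1,0.06,0.13,-0.145,-9,-1,0.08,0.173,-0.145,-12.5,-1,0.1,0.216,-0.145,-12.5,-1,0.12,0.26,-0.145,-12.5,-1,0.14,0.3,-0.145,-12.5]}}

```text
t: 5.15
tool_pos: [0.5666, 0.002, 0.1996]
tool_rot: [-3.134, -0.198, 0.006]
contact_force: [-0.4, 0.9, -1.0]
opening: 0.022
```

Run:
```python
from h import *
o=get_obs();print(o['tool_pos'],yaw(o),o['opening'],o['contact_force'])
plan(o,(.617,-.1325,.19),7.2)
```

```text
[0.56655836 0.00203039 0.19961011] 7.220956597379262 0.022015832129252004 [-0.4007533   0.91123325 -1.0008239 ]
delta [0.0332 0.1398 0.0093] turn 0.02 rows 4.0
```

Above the plate start, I'll take one look to check the scraper in hand.

Request:
{"method": "move_arm", "body": {"deltas": [-1,0.011,0.047,0.009,0,-1,0.022,0.094,0.009,0,-1,0.033,0.14,0.009,0,-1,0.033,0.14,0.009,0,-1,0.033,0.14,0.009,0]}}

```text
t: 5.65
tool_pos: [0.6163, -0.1334, 0.1889]
tool_rot: [-3.133, -0.195, 0.01]
contact_force: [-0.1, -0.2, -2.0]
opening: 0.0218
```

Run:
```python
from h import *
o,a=look('w4');print(o['tool_pos'],yaw(o))
save(a,'w4');seg('w4',YEL,.06,1500);seg('w4',lambda H,S,V:(H>=5)&(H<35)&(S>80)&(V>60),.07,30,(150,100,260,300))
b=get_image('scene');save(b,'s4',(150,180,330,300),3)
p=get_obs();plan(p,(.6165,-.1325,.1175),7.2)
```

```text
[ 0.61625911 -0.13337256  0.188863  ] 7.117984315583209
[595.1  64. ] size [110.5 159.8] long axis yaw 7.2 px [ 51. 192.]
[520.8 -52. ] size [25.3 75.6] long axis yaw -82.8 px [187. 285.]
[580.7 -59.9] size [15.9 21.2] long axis yaw 1.6 px [201. 230.]
[616.7 -90.3] size [16.7 17.5] long axis yaw -6.2 px [238. 195.]
[611.  -19.1] size [14.3 15.5] long axis yaw -58.7 px [156. 192.]
[635.6 -37.6] size [12.4 25. ] long axis yaw -77.8 px [177. 165.]
delta [0.0006 0.001  0.0719] turn 0.07 rows 3.0
```

View pics/w4.png

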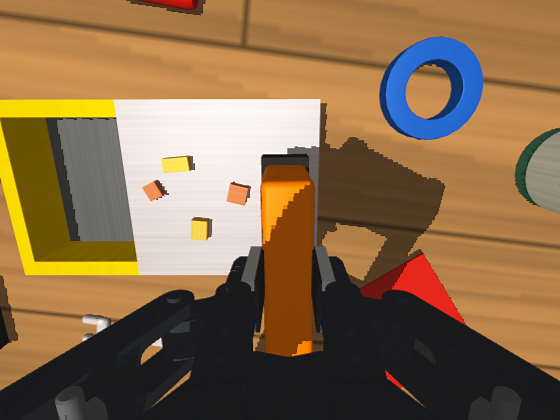

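The scraper sits straight in the hand behind all the chips (front edge about px 262, nearest chip at 238). I'll lower it to 1 mm above the plate.

Request:
{"method": "move_arm", "body": {"deltas": [-1,0,0,0.03,0,-1,0,0,0.055,0,-1,0,0,0.0715,0,-1,0,0,0.0715,0,-1,0,0,0.0715,0]}}

```text
t: 6.25
tool_pos: [0.6158, -0.1307, 0.118]
tool_rot: [-3.133, -0.201, 0.008]
contact_force: [0.1, -0.2, -1.3]
opening: 0.0221
```

Request:
{"method": "move_arm", "body": {"deltas": [-1,0,-0.015,0.0007,0,-1,0,-0.03,0.0007,0,-1,0,-0.045,0.0007,0,-1,0,-0.06,0.0007,0,-1,0,-0.075,0.0007,0,-1,0,-0.09,0.0007,0,-1,0,-0.1,0.0007,0,-1,0,-0.11,0.0007,0,-1,0,-0.11,0.0007,0]}}

```text
t: 7.15
tool_pos: [0.6015, -0.0202, 0.1174]
tool_rot: [-3.133, -0.203, 0.009]
contact_force: [-0.4, -0.2, -2.3]
opening: 0.0216
```

Run:
```python
from h import *
o,a=look('w5');print(o['tool_pos'],yaw(o),o['contact_force'])
save(a,'w5')
plan(o,(.6053-.002-.032*.1253,-.0212+.032*.992,.118),7.2)
```

```text
[ 0.60152124 -0.0202454   0.11743181] 7.424823640955101 [-0.43332438 -0.22244108 -2.269792  ]
delta [ 0.0018 -0.0308 -0.0005] turn 0.22 rows 2.0
```

View pics/w5.png

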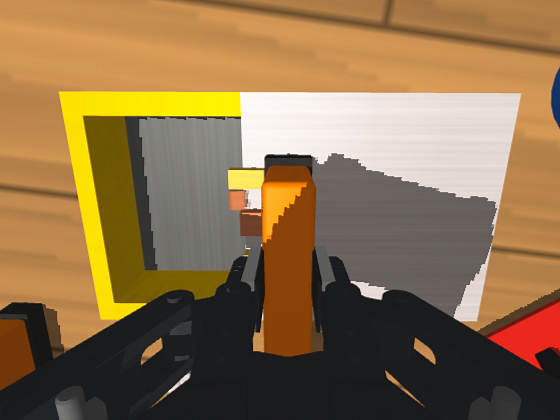

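The chips are being pushed together to the edge (px 230–262, 168–235). I'll push on over the bin.

Request:
{"method": "move_arm", "body": {"deltas": [-1,0.001,-0.01,-0.0003,0,-1,0.001,-0.02,-0.0003,0,-1,0.001,-0.03,-0.0003,0,-1,0.001,-0.04,-0.0003,0,-1,0.001,-0.044,-0.0003,0,-1,0.001,-0.044,-0.0003,0]}}

```text
t: 7.8
tool_pos: [0.5969, 0.0235, 0.1178]
tool_rot: [-3.133, -0.204, 0.008]
contact_force: [0.1, -0.0, -1.5]
opening: 0.0214
```

Run:
```python
from h import *
o,a=look('w6');print(o['t'],o['tool_pos'],yaw(o),o['contact_force'])
save(a,'w6')
```

```text
7.8 [0.59686518 0.02350364 0.11784815] 7.4608643080916925 [ 0.11887589 -0.02623314 -1.45328708]
```

View pics/w6.png

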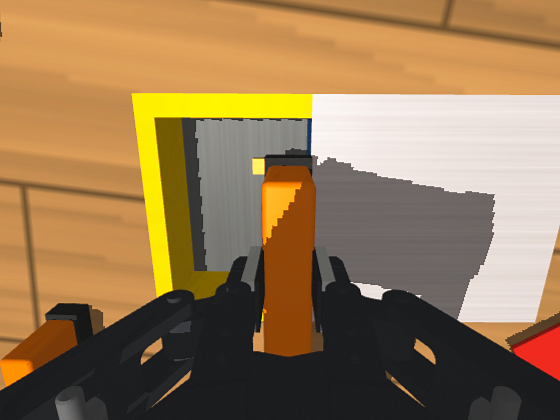

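Request:
{"method": "move_arm", "body": {"deltas": [-1,0.001,-0.044,-0.04,0,-1,0,-0.044,-0.085,0,-1,-0.02,-0.085,-0.09,4,-1,-0.035,-0.13,-0.09,8,-1,-0.05,-0.17,-0.09,12,-1,-0.05,-0.17,-0.09,12,-1,-0.05,-0.17,-0.09,12]}}

```text
t: 8.55
tool_pos: [0.5257, 0.1854, 0.2085]
tool_rot: [-3.139, 0.122, 0.008]
contact_force: [0.5, -0.3, -1.5]
opening: 0.0218
```

Run:
```python
from h import *
o,a=look('w7');print(o['t'],o['tool_pos'],yaw(o))
save(a,'w7')
plan(get_obs(),(.4548,.3157,.12),-5)
```

```text
8.55 [0.52570108 0.18535947 0.20854873] -4.447207917651136
delta [-0.081  -0.125   0.0889] turn 0.46 rows 5.0
```

View pics/w7.png

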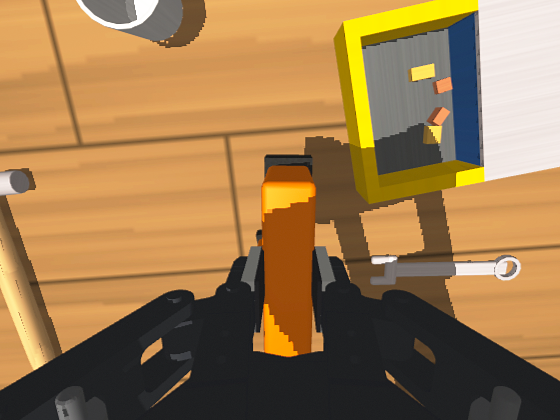

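All four chips are in the bin (px 423,72; 443,85; 438,117; 433,134). I'll return the scraper to its spot.

Request:
{"method": "move_arm", "body": {"deltas": [-1,-0.027,-0.042,0,0.5,-1,-0.054,-0.083,0,0.5,-1,-0.081,-0.125,0,0.5,-1,-0.081,-0.125,0.04,0.5,-1,-0.081,-0.125,0.085,0.5,-1,-0.081,-0.125,0.125,0.5,-1,-0.081,-0.125,0.14,0.5,-1,-0.081,-0.125,0.149,0.5,-1,-0.081,-0.125,0.151,0.5,-1,-0.081,-0.125,0.151,0.5]}}

```text
t: 9.6
tool_pos: [0.4562, 0.3161, 0.0598]
tool_rot: [-3.137, 0.139, 0.003]
contact_force: [-0.5, 0.9, -1.0]
opening: 0.0218
```

Request:
{"method": "move_arm", "body": {"deltas": [-1,0,0,0.002,0,-1,0,0,0.004,0,-1,0,0,0.004,0,-1,0,0,0.004,0]}}

```text
t: 10.0
tool_pos: [0.4563, 0.3162, 0.0562]
tool_rot: [-3.136, 0.139, 0.003]
contact_force: [-0.2, -0.1, -1.6]
opening: 0.022
```

Request:
{"method": "move_arm", "body": {"deltas": [-1,0,0,0.001,0,-1,0,0,0.001,0,-1,0,0,0.002,0,-1,0,0,0.002,0]}}

```text
t: 10.4
tool_pos: [0.4564, 0.3165, 0.0554]
tool_rot: [-3.136, 0.138, 0.003]
contact_force: [-3.0, -0.8, 7.1]
opening: 0.0221
```

Contact (7 N). I'll release the scraper and retreat upward.

Request:
{"method": "move_arm", "body": {"deltas": [0.1,0,0,0,0,0.1,0,0,0,0,0.5,0,0,0,0,0.5,0,0,0,0,0.5,0,0,-0.03,0,0.5,0,0,-0.08,0,0.5,0,0,-0.13,0,0.5,0,0,-0.18,0,0.5,0,0,-0.18,0]}}

```text
t: 11.3
tool_pos: [0.4607, 0.3181, 0.2454]
tool_rot: [-3.128, 0.138, -0.019]
contact_force: [0.1, 0.4, 0.4]
opening: 0.064
```

Run:
```python
from h import *
o,a=look('w8');print(o['t'],o['tool_pos'],yaw(o),o['opening'])
seg('w8',lambda H,S,V:(H>=5)&(H<19)&(S>215)&(V>60),.07,200,(220,100,320,260))
save(a,'w8')
plan(get_obs(),(.56,.0,.24),20);plan(get_obs(),(.4675,-.2965,.24),41.1)
```

```text
11.3 [0.46065917 0.31811222 0.24538388] -5.061987447558686 0.0639992321084978
[443.3 316.6] size [21.9 67.4] long axis yaw -4.4 px [297. 201.]
delta [ 0.1285  0.3072 -0.0004] turn -25.06 rows 8.0
delta [ 0.0625  0.6107 -0.0031] turn -46.16 rows 14.0
```

View pics/w8.png

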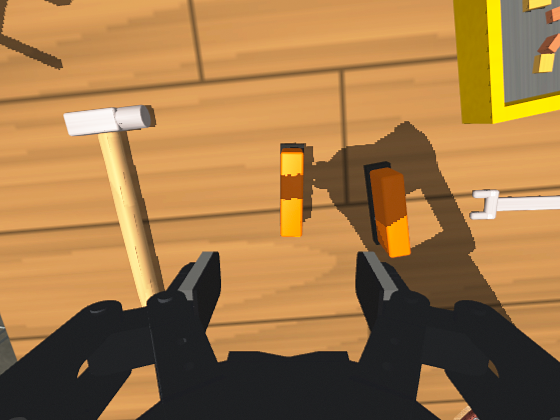

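The scraper stands upright where it was (px 291,190). Now the cover.

Request:
{"method": "move_arm", "body": {"deltas": [1,0.062,0.61,0,-46,1,0.062,0.61,0,-46,1,0.062,0.61,0,-46,1,0.062,0.61,0,-46,1,0.062,0.61,0,-46,1,0.062,0.61,0,-46,1,0.062,0.61,0,-46,1,0.062,0.61,0,-46,1,0.062,0.61,0,-46,1,0.062,0.61,0,-46]}}

```text
t: 12.35
tool_pos: [0.464, -0.1533, 0.2346]
tool_rot: [-2.938, -1.096, -0.012]
contact_force: [-0.0, 0.1, -0.4]
opening: 0.0858
```

Run:
```python
from h import *
o=get_obs();print(o['tool_pos'],yaw(o));plan(o,(.4675,-.2965,.14),41.1)
```

```text
[ 0.46398686 -0.15331136  0.23459856] 40.92190635078837
delta [-0.092   0.1108  0.0934] turn -0.18 rows 5.0
```

Request:
{"method": "move_arm", "body": {"deltas": [1,-0.03,0.037,0,0,1,-0.06,0.074,0,0,1,-0.092,0.111,0.02,0,1,-0.092,0.111,0.05,0,1,-0.092,0.111,0.05,0]}}

```text
t: 12.85
tool_pos: [0.4639, -0.2958, 0.1762]
tool_rot: [-2.929, -1.088, -0.002]
contact_force: [-0.2, 0.1, -0.2]
opening: 0.0854
```

Run:
```python
from h import *
o,a=look('w9');print(o['tool_pos'],yaw(o));seg('w9',RED,.015,300)
seg('w9',lambda H,S,V:(V<90)&(S<90),.06,100,(220,100,350,280))
plan(get_obs(),(.4677,-.2966,.0395),41.1)
```

```text
[ 0.46393389 -0.29577908  0.1762042 ] 40.77079946226804
[ 467.8 -296.2] size [113.4 147.6] long axis yaw 41.1 px [293. 183.]
[ 469.4 -294.7] size [14.7 71. ] long axis yaw 41.4 px [292. 192.]
delta [0.0002 0.004  0.1395] turn -0.24 rows 4.0
```

Request:
{"method": "move_arm", "body": {"deltas": [1,0,0.003,0.045,-0.3,1,0,0.003,0.09,-0.3,1,0,0.003,0.12,-0.3,1,0,0.003,0.128,-0.3,1,0,0.003,0.128,-0.3,1,0,0.003,0.128,-0.3]}}

```text
t: 13.5
tool_pos: [0.4685, -0.2969, 0.0536]
tool_rot: [-2.931, -1.102, -0.008]
contact_force: [-0.8, 0.2, 0.4]
opening: 0.0857
```

Request:
{"method": "move_arm", "body": {"deltas": [-1,0,0,0,0,-1,0,0,0,0,-1,0,0,0,0,-1,0,0,0,0,-1,0,0,0,0,-1,0,0,0,0,-1,0,0,0,0,-1,0,0,0,0,-1,0,0,0,0], "force": 90}}

```text
t: 14.4
tool_pos: [0.4683, -0.2966, 0.0541]
tool_rot: [-2.93, -1.102, -0.007]
contact_force: [-2.0, 2.3, 5.9]
opening: 0.0106
```

Run:
```python
from h import *
o=get_obs();print(o['tool_pos'],yaw(o),o['opening'],o['contact_force'],R.from_rotvec(o['tool_rot']).as_matrix()[:,2])
np.save('g.npy',np.r_[o['tool_pos'],yaw(o)])
```

```text
[ 0.468325   -0.29661207  0.05406348] 41.208423771189466 0.010568048320973142 [-2.04160881  2.26577151  5.89040367] [ 4.37299575e-04  1.23311694e-02 -9.99923873e-01]
```

Request:
{"method": "move_arm", "body": {"deltas": [-1,0,0,-0.01,0,-1,0,0,-0.03,0,-1,0,0,-0.06,0,-1,0,0,-0.1,0,-1,0,0,-0.13,0,-1,0,0,-0.13,0]}}

```text
t: 15.0
tool_pos: [0.4706, -0.3003, 0.1896]
tool_rot: [-2.939, -1.105, -0.015]
contact_force: [0.7, -0.7, -3.6]
opening: 0.0104
```

Run:
```python
from h import *
o,a=look('w10');print(o['tool_pos'],yaw(o),o['opening'],o['contact_force'],R.from_rotvec(o['tool_rot']).as_matrix()[:,2])
save(a,'w10');dz=o['tool_pos'][2]-np.load('g.npy')[2];seg('w10',RED,.015+dz,300)
plan(get_obs(),(.5953,.0575,.2),7.2)
```

```text
[ 0.47063855 -0.30032719  0.18956678] 41.206589182993376 0.010406983969545579 [ 0.67594558 -0.71875349 -3.56893892] [ 0.00834771  0.00551188 -0.99994997]
[ 482.9 -292.4] size [113.2 118.7] long axis yaw 41.2 px [290. 198.]
delta [ 0.3299 -0.1853 -0.0102] turn 34.01 rows 9.0
```

View pics/w10.png

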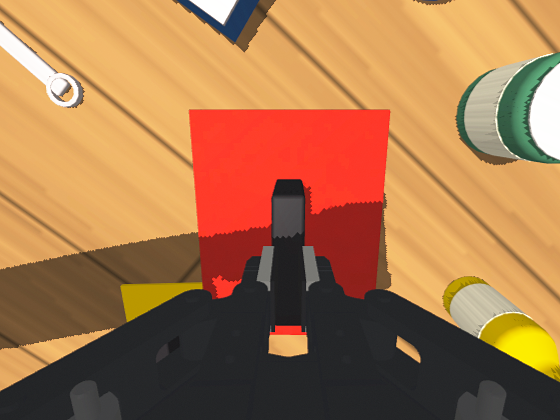

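The cover is held squarely: its far edge is straight at row 110, columns 190–389, and its width fits. I'll compute its offset in the hand while travelling.

Run:
```python
from h import *
L=np.load('w10.npz');o={k:L[k] for k in('tool_pos','tool_rot')};M=R.from_rotvec(o['tool_rot']).as_matrix()
z=o['tool_pos'][2]-.0541+.015
e=(px2w('wrist',[(190,110),(389,110)],z,o)-o['tool_pos'])@M;print(e.round(4))
h=cv2.cvtColor(L['a'],cv2.COLOR_RGB2HSV).astype(int);m=RED(*[h[:,:,i] for i in range(3)])
for r in (115,150,190,230):
    c=np.flatnonzero(m[r]);print(r,((px2w('wrist',[(c[0],r),(c[-1]+1,r)],z,o)-o['tool_pos'])@M).round(4).tolist())
```

```text
[[ 0.074  -0.054   0.0398]
 [ 0.0739  0.0576  0.0399]]
115 [[0.0713, -0.0543, 0.0397], [0.0712, 0.0584, 0.0399]]
150 [[0.0518, -0.0547, 0.0395], [0.0517, 0.0583, 0.0397]]
190 [[0.0281, -0.0548, 0.0393], [0.028, 0.0584, 0.0395]]
230 [[0.0028, -0.0543, 0.0391], [0.0027, 0.0579, 0.0392]]
```

Request:
{"method": "move_arm", "body": {"deltas": [-1,0.035,-0.019,-0.01,4,-1,0.07,-0.039,-0.01,8,-1,0.11,-0.062,-0.01,14,-1,0.15,-0.084,-0.01,19,-1,0.19,-0.107,-0.01,24,-1,0.23,-0.129,-0.01,29,-1,0.27,-0.152,-0.01,34,-1,0.305,-0.171,-0.01,34,-1,0.33,-0.185,-0.01,34,-1,0.33,-0.185,-0.01,34]}}

```text
t: 16.05
tool_pos: [0.5944, 0.0608, 0.1956]
tool_rot: [-3.124, -0.204, 0.001]
contact_force: [-1.0, 0.3, -3.9]
opening: 0.0098
```

Run:
```python
from h import *
o,a=look('w11');print(o['tool_pos'],yaw(o),o['opening'],o['contact_force'],R.from_rotvec(o['tool_rot']).as_matrix()[:,2].round(4))
save(a,'w11');seg('w11',YEL,.06,800)
plan(get_obs(),(.5953,.0575,.14),7.2)
```

```text
[0.59440958 0.06081404 0.19562314] 7.457889937427965 0.009809988133048671 [-1.00637744  0.26658915 -3.9419475 ] [-0.0014  0.0107 -0.9999]
delta [0.0011 0.002  0.0558] turn 0.18 rows 3.0
```

Both estimates put the TCP target at about (0.5954, 0.0594), and the same camera bias applies to the station and to the cover in hand. I'll descend to just above the rim.

Request:
{"method": "move_arm", "body": {"deltas": [-1,0.001,0,0.03,0,-1,0.001,0,0.055,0,-1,0.001,0,0.07,0,-1,0.001,0,0.075,0,-1,0.001,0,0.075,0,-1,0.001,0,0.075,0]}}

```text
t: 16.7
tool_pos: [0.5957, 0.0593, 0.1221]
tool_rot: [-3.126, -0.201, -0.001]
contact_force: [0.2, 0.0, -3.3]
opening: 0.0098
```

Run:
```python
from h import *
o,a=look('w12');print(o['t'],o['tool_pos'],yaw(o),o['contact_force'],R.from_rotvec(o['tool_rot']).as_matrix()[:,2].round(4))
save(a,'w12');p=get_obs();print(p['tool_pos'])
plan(p,(.5954,.0594,.1041),7.2)
```

```text
16.7 [0.59573697 0.05929626 0.12206833] 7.348327250284955 [ 0.22886837  0.04566568 -3.27024399] [ 2.0e-04  8.8e-03 -1.0e+00]
[0.5960347  0.05938889 0.12255179]
delta [-0.0007  0.0001  0.0185] turn 0.16 rows 2.0
```

View pics/w12.png

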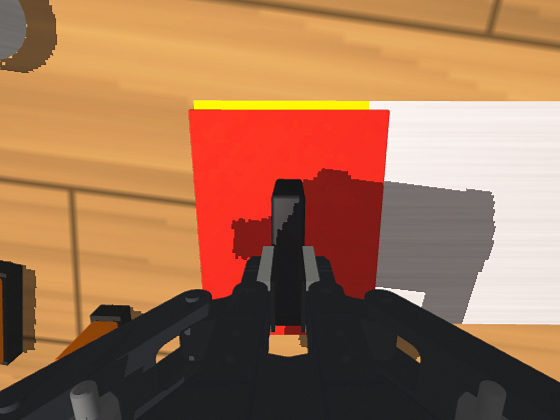

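The flange is just inside the yellow rim (outer corner at (193,100), plate boundary at (369,100)). I'll check those points against the cover's edges, all in this one picture.

Run:
```python
from h import *
L=np.load('w12.npz');o={k:L[k] for k in('tool_pos','tool_rot')};M=R.from_rotvec(o['tool_rot']).as_matrix()
zc=o['tool_pos'][2]-.0541+.015
f=(px2w('wrist',[(190,110),(389,110)],zc,o)-o['tool_pos'])@M
s=(px2w('wrist',[(193.5,100.5),(369,100.5)],.06,o)-o['tool_pos'])@M
print(f.round(4));print(s.round(4))
print('cover ctr',f[:,:2].mean(0)-[.074,0],'mouth x',s[:,0].mean()-.080,'mouth y',s[0,1]+.140-.079,s[1,1]+.030-.079)
```

```text
[[ 0.0743 -0.0546  0.0397]
 [ 0.0741  0.0567  0.0387]]
[[ 0.0804 -0.0587  0.0627]
 [ 0.0803  0.0508  0.0617]]
cover ctr [0.00019622 0.00106904] mouth x 0.00037436372643094573 mouth y 0.0023152687853118387 0.001770221198521174
```

They agree within 1 mm, so I'll insert slowly.

Request:
{"method": "move_arm", "body": {"deltas": [-1,0,0.001,0.004,0,-1,0,0.001,0.008,0,-1,0,0.001,0.012,0,-1,0,0.001,0.015,0,-1,0,0.001,0.0165,0,-1,0,0.001,0.0165,0]}}

```text
t: 17.35
tool_pos: [0.5958, 0.0586, 0.1055]
tool_rot: [-3.126, -0.201, -0.001]
contact_force: [0.4, -0.4, -4.4]
opening: 0.0102
```

No contact so far, with the flange about 1.4 mm above the rim and the plug inside. I'll lower the rest.

Request:
{"method": "move_arm", "body": {"deltas": [-1,0,0,0.001,0,-1,0,0,0.002,0,-1,0,0,0.002,0,-1,0,0,0.0025,0,-1,0,0,0.0025,0]}}

```text
t: 17.85
tool_pos: [0.596, 0.0586, 0.1041]
tool_rot: [-3.126, -0.201, -0.002]
contact_force: [-5.3, 0.5, 5.2]
opening: 0.0103
```

Contact at 5 N, at exactly the expected seated height. I'll release and retreat.

Request:
{"method": "move_arm", "body": {"deltas": [-0.4,0,0,0,0,0,0,0,0,0,0,0,0,0,0,0.2,0,0,0,0,0.2,0,0,-0.03,0,0.2,0,0,-0.07,0,0.2,0,0,-0.12,0,0.2,0,0,-0.16,0,0.2,0,0,-0.16,0]}}

```text
t: 18.75
tool_pos: [0.5995, 0.0571, 0.2731]
tool_rot: [-3.128, -0.201, -0.024]
contact_force: [-0.3, -0.1, 0.8]
opening: 0.0518
```

Run:
```python
from h import *
o,a=look('w13');print(o['t'],o['tool_pos'],yaw(o),o['opening'],o['contact_force'])
seg('w13',RED,.065,1000);seg('w13',YEL,.06,100);seg('w13',WHT,.06,1500)
t=get_image('scene');img=np.hstack([a[40:300,60:460],t[150:410,100:500]]);save(img,'w13')
```

```text
18.75 [0.59954557 0.05710875 0.27305339] 7.367537941085089 0.05182407631007095 [-0.2836959  -0.08572989  0.75632166]
[595.9  57.2] size [112.  144.9] long axis yaw 7.3 px [288. 183.]
[765.4  23.2] size [22.9 88.2] long axis yaw 87.2 px [343.  28.]
[ 302.1 -215.5] size [18.5 37. ] long axis yaw 46.3 px [453. 413.]
[594.1  63.4] size [109.8 159.8] long axis yaw 7.2 px [265. 182.]
[612.2 -75.7] size [159.  168.7] long axis yaw -82.8 px [423. 168.]
[708.9 312.7] size [73.5 73.5] long axis yaw -1.6 px [60. 49.]
```

```bash
python3 -c "
from h import *
o=get_obs();print(o['t'],o['tool_pos'],o['contact_force']);print(order.finish_job())"
```

```text
18.85 [0.59672863 0.05718493 0.26571576] [-0.48807281  0.72724471  0.35237463]
the job is handed in; nothing more can be done
None
```

I swept all four chips into the bin in one pass with the far scraper. I then stood the scraper back in its place and set the red cover on the bin. The job was handed in at about 18.9 s of the 61 s allowed.

**Last checks:**
- **Chips:** the wrist picture after the sweep showed all four on the bin floor.
- **Scraper:** it measured in its original spot after release and looked upright in the picture.
- **Cover:** contact came exactly at the expected seated height. After release it measured within about 1 mm of the mouth's centre and 0.1° of square. Its apparent size was 1–2 mm small for rim height, so it shows no sign of sitting proud.
- **Arm:** it was clear of everything when I handed in.

**Not checked or in disagreement:**
- **Final picture:** I could not view it, because the 12-picture limit was reached. The cover's level therefore rests on the numbers only, and I did not check the bystanders by picture at the end. No contact was felt with any of them.
- **Station position:** the top and wrist cameras disagreed by about 3 mm. I used the wrist camera's value and checked it against the cover in hand before inserting.
- **Gripper opening:** it read 10 mm on the 16 mm handle, but the hold was firm.

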